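# Weigh out a batch of steel blanks on the spring scale

### The arm

A 6-joint arm with a two-finger parallel gripper is mounted at the origin on the work surface. World frame = base frame: x ahead of the robot, y to its left, z up, the work surface at z = 0. Lengths are in m, angles in rad, forces in N, time in s.
With the tool pointing down it reaches from about 0.35 to 0.975 m from the base axis. Payload 17.4 kg.
Tool frame: the origin (TCP) lies midway between the tips of the shut fingers; the grasp point (between the pads) lies 19 mm behind it; z points along the fingers, x is the direction in which the jaws open and shut, and the axes are right-handed (so a half turn about z gives the same grasp; the last joint's range is limited). The gripper opens to 85 mm and grips with 20 to 120 N. Pads are 22 mm wide; open, the fingers measure 114 mm over their backs; the gripper's body (76 mm by 85 mm) begins 54 mm behind the grasp point. The pads swing forward as they close: fully open they stand 13 mm farther back than shut.
Start: joints at [1.144, 0.116, 1.442, -0, 1.584, -0.038], TCP at [0.256, 0.625, 0.231] pointing down, gripper open.
Joint ranges: [-2.83, 2.83], [-0.83, 2.19], [0.07, 2.5], [-1.14, 4.28], [0.01, 3], [-2.97, 2.97]. Speed limits (rad/s): [1.89, 1.89, 2.22, 3.14, 3.14, 3.14].

### API

Orientations are given as a rotation vector (axis times angle).
In Python, from station import arm gives the robot as it stands. The module is installed in compiled form; this text tells all that it offers.
- The arm moves only by the tool carry_out, never from a script. Its argument "motion" is a list that holds one entry, the list of rows, each a list of 7 numbers: the shift along the tool's x, y, z in cm, then the turn, a rotation vector about the tool's x, y, z in degrees, then the closure, from 0 (fully open) to 1 (shut). A call has 1 to 10 rows; each row is the pose to reach, as a shift and turn from the pose commanded when the call began, along the tool's axes at that moment; what a row does not reach only later rows make up. A row lasts 1/8 s, in which the tool goes at most 62.5 mm and 10.7 degrees, less where a joint would pass 70% of its speed; a pose out of reach is approached as far as the arm can. A call with a gripper value outside its range is refused whole. The fingers move at their own pace and stop on an object; "newtons" is the grip in N (left out, the last holds). Time passes only in rows, so rows that repeat a pose let the fingers close. It gives the time, the measured TCP pose, the force and the opening at its end, in the units of the state.
- arm.observe(): the state, without advancing time (a new reading comes with each control period).
- arm.camera(name): name is "scene" or "top" or "wrist"; returns the picture (420x560x3 uint8, red, green, blue); there is no depth.
- arm.calibration(name): a dict with "mtx" (3x3 intrinsics, pixels), "rvec" (rotation vector, rad) and "tvec" (3), from world to camera coordinates, as OpenCV has them. Camera axes: x right, y down, z forward; pixel columns grow to the right and rows downward; lengths in m; the calibration is good to about 2 mm. A picture is of the moment at which its call begins: read the wrist's pose just before it. calibration takes no time and is no camera call; for the wrist camera it gives the pose at the moment of the call.
- arm.close_job(): hands the job in, once; it reports no verdict.
The state is a dict: "time": time; "q": joint angles; "qvel": joint speeds; "joint_efforts": joint torques, N m; "position": TCP position; "tool_rot": TCP orientation; "wrist_force": force on the tool from outside, world axes, zero at the start; "torque": the same for the moment, N m; "grip_width": finger opening in m.
Only numpy, scipy, OpenCV 4.12 (cv2) and the standard library are available. Lean on these libraries where they do the work, as an engineer would, in place of code of your own. Each camera call takes 0.05 s, during which the arm holds its last target.

### The job

Set the laser-marked steel blanks into the pan of the blue spring scale, one at a time and gently, until the red pointer comes to rest inside the green band, then stop and let go. Use only bare steel blanks, and leave the red blank, the mouse and the red channel where they are.

Things in the scene. Friction and masses are not known exactly. Their poses are not given: they have to be found in the camera images.
- blank1_center (a point): Round solid steel blank, bare silver metal with a dark engraved ring on top, 36 mm diameter, 50 mm tall, about 0.4 kg, standing upright on the dark marking plate (10 mm thick). The point is its centre, 25 mm above its underside. The three steel blanks are alike (within 7 % in mass) and each sinks the pan by about 16 mm.
- blank2_center (a point): Round solid steel blank, bare silver metal with a dark engraved ring on top, 36 mm diameter, 50 mm tall, about 0.4 kg, standing upright on the dark marking plate (10 mm thick). The point is its centre, 25 mm above its underside. The three steel blanks are alike (within 7 % in mass) and each sinks the pan by about 16 mm.
- blank3_center (a point): Round solid steel blank, bare silver metal with a dark engraved ring on top, 36 mm diameter, 50 mm tall, about 0.4 kg, standing upright on the dark marking plate (10 mm thick). The point is its centre, 25 mm above its underside. The three steel blanks are alike (within 7 % in mass) and each sinks the pan by about 16 mm.
- red_blank_center (a point): Red blank of the same shape (36 mm diameter, 50 mm tall) in light aluminium: a bystander standing on the same plate. The point is its centre, 25 mm above its underside. The four blanks stand at the corners of a rough square, 80 mm or more between centres.
- pan_floor (a point): Centre of the upper face of the pan's floor, on which blanks are set. The pan is an open aluminium tray, 160 mm (its x) by 200 mm (its y) outside, with walls 4 mm thick whose rim is 12 mm above this face; its axes turn with the scale, z is up. Empty, this face is 115 mm above the table; the pan sinks straight down on a spring, without tilting, wherever in it the load stands. There is room for blanks side by side along its y, such as 40 mm either side of this point.
- pan (a joint): How far the pan has sunk, in m: 0 empty (top stop), growing downward, about 0.016 more for each steel blank, 0.055 at the bottom stop. It settles within about half a second.
- pointer (a point): Red pointer fixed to the pan, running along both faces of the upright white gauge plate (60 mm wide, 150 mm tall, 8 mm thick) that stands beside the pan, its middle 136 mm from the pan's centre on its +y side. The point is at the pointer's mid-height; it sinks with the pan.
- mark (a point): Centre of the green band painted round the gauge plate; the band is 18 mm tall (9 mm above and below this point). It is fixed to the scale, 93 mm above the table.
- mouse: Black computer mouse, 105 mm long (its x), 60 mm wide, 34 mm tall, a bystander on the far side of the table. Origin at the centre of its underside.
- channel: Red aluminium channel offcut, 180 mm long (its y), 30 mm wide, 18 mm tall, a bystander on the far side of the table. Origin at the centre of its underside.

How it is judged:
On the way, in this order (a step that is already met when the one before it is completed fails the run):
1. a first steel blank alone rests in the pan, which has sunk part of the way (((x of blank1_center in the frame of pan_floor between -0.08 and 0.08 m and y of blank1_center in the frame of pan_floor between -0.1 and 0.1 m and z of blank1_center in the frame of pan_floor between 0.008 and 0.05 m) or (x of blank2_center in the frame of pan_floor between -0.08 and 0.08 m and y of blank2_center in the frame of pan_floor between -0.1 and 0.1 m and z of blank2_center in the frame of pan_floor between 0.008 and 0.05 m) or (x of blank3_center in the frame of pan_floor between -0.08 and 0.08 m and y of blank3_center in the frame of pan_floor between -0.1 and 0.1 m and z of blank3_center in the frame of pan_floor between 0.008 and 0.05 m)) and value of joint pan between 0.012 and 0.02 m and velocity of joint pan between -0.01 and 0.01 m/s), for 0.2 s.
2. a second steel blank is in the pan and the pointer rests inside the green band ((((x of blank1_center in the frame of pan_floor between -0.08 and 0.08 m and y of blank1_center in the frame of pan_floor between -0.1 and 0.1 m and z of blank1_center in the frame of pan_floor between 0.008 and 0.05 m) and (x of blank2_center in the frame of pan_floor between -0.08 and 0.08 m and y of blank2_center in the frame of pan_floor between -0.1 and 0.1 m and z of blank2_center in the frame of pan_floor between 0.008 and 0.05 m)) or ((x of blank1_center in the frame of pan_floor between -0.08 and 0.08 m and y of blank1_center in the frame of pan_floor between -0.1 and 0.1 m and z of blank1_center in the frame of pan_floor between 0.008 and 0.05 m) and (x of blank3_center in the frame of pan_floor between -0.08 and 0.08 m and y of blank3_center in the frame of pan_floor between -0.1 and 0.1 m and z of blank3_center in the frame of pan_floor between 0.008 and 0.05 m)) or ((x of blank2_center in the frame of pan_floor between -0.08 and 0.08 m and y of blank2_center in the frame of pan_floor between -0.1 and 0.1 m and z of blank2_center in the frame of pan_floor between 0.008 and 0.05 m) and (x of blank3_center in the frame of pan_floor between -0.08 and 0.08 m and y of blank3_center in the frame of pan_floor between -0.1 and 0.1 m and z of blank3_center in the frame of pan_floor between 0.008 and 0.05 m))) and z of pointer in the frame of mark between -0.01 and 0.01 m and velocity of joint pan between -0.01 and 0.01 m/s), for 0.3 s.
At the end, for the whole second after the job is handed in: Two of the steel blanks are in the pan, the pan is at rest (under 10 mm/s) and the pointer's mid-height is within 10 mm of the middle of the green band (all of step 2); the robot touches nothing.
It fails at once if a blank is dropped into the pan instead of being set down (pan jolted down faster than 0.35 m/s) (velocity of joint pan above 0.35 m/s).
It fails at once if the red blank is moved by more than 30 mm (distance of red_blank_center from where it was at the start of the episode above 0.03 m).
It fails at once if the mouse or the red channel is moved by more than 30 mm (distance of any of mouse, channel from where it was at the start of the episode above 0.03 m).
It also fails if it takes over 50 s, if anything falls off the work surface, if the arm or the gripper's body presses on something with over 40 N, if the wrist force passes 120 N, or if a joint passes its speed limit or range.

## Working session

There is one attempt and no reset: what is moved stays moved. The work goes in short steps, Python scripts to look and compute and a tool call to move; the robot and the scene stay as the last step left them, time stands still between calls to the robot, and variables do not carry over. Pictures are saved under pics/ and viewed, and the job is handed in when it is done.

Besides the shell and the picture viewer there is one more tool, called in YAML: its name, and indented under it one key for each argument. carry_out: Moves the arm, as the interface text tells. Its arguments: {"type":"object","properties":{"motion":{"type":"array","items":{"type":"array","items":{"type":"array","items":{"type":"number"}}}},"newtons":{"type":"number"}},"required":["motion"]}

```bash
mkdir -p pics; python3 - <<'E'
from station import arm
import cv2
print(arm.observe())
for n in("scene","top","wrist"):
    c=arm.calibration(n);print(n,c)
    cv2.imwrite(f"pics/{n}0.png",arm.camera(n)[:,:,::-1])
E
```

```text
{'time': 0.0, 'q': array([ 1.14419866e+00,  1.16479132e-01,  1.44224225e+00,  2.96219108e-05,
        1.58400291e+00, -3.78348784e-02]), 'qvel': array([-0.00042116,  0.00077964,  0.00076596, -0.00034588,  0.0004593 ,
        0.00174202]), 'joint_efforts': array([ 2.07870566e-03, -7.31998014e+01, -6.32487702e+01,  5.06763195e-05,
        6.37576362e-03, -3.11003127e-06]), 'position': array([0.25580073, 0.62445448, 0.23058109]), 'tool_rot': array([ 2.60822520e+00,  1.75019608e+00, -1.53662131e-03]), 'wrist_force': array([ 0.02657956, -0.54107569, -0.63548051]), 'torque': array([-0.04203724, -0.02835532, -0.02847144]), 'grip_width': 0.08515400942146967}
scene {'mtx': array([[426.44029033,   0.        , 282.51247794],
       [  0.        , 426.44029033, 208.62391059],
       [  0.        ,   0.        ,   1.        ]]), 'rvec': array([ 1.99755144,  0.91535689, -0.46269289]), 'tvec': array([-0.429057  , -0.15281858,  1.38332686])}
top {'mtx': array([[494.39973854,   0.        , 291.39985923],
       [  0.        , 494.39973854, 211.50249519],
       [  0.        ,   0.        ,   1.        ]]), 'rvec': array([ 2.1223462 , -2.11807294,  0.17753653]), 'tvec': array([0.04823851, 0.64176826, 1.15453955])}
wrist {'mtx': array([[352.51446068,   0.        , 278.09872403],
       [  0.        , 352.51446068, 211.90338232],
       [  0.        ,   0.        ,   1.        ]]), 'rvec': array([-2.41411377, -1.62083721, -0.21791707]), 'tvec': array([-0.67489758, -0.03518983,  0.37976938])}
```

View pics/scene0.png

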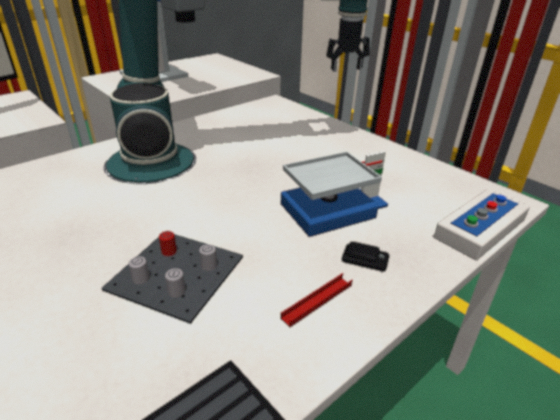

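View pics/top0.png

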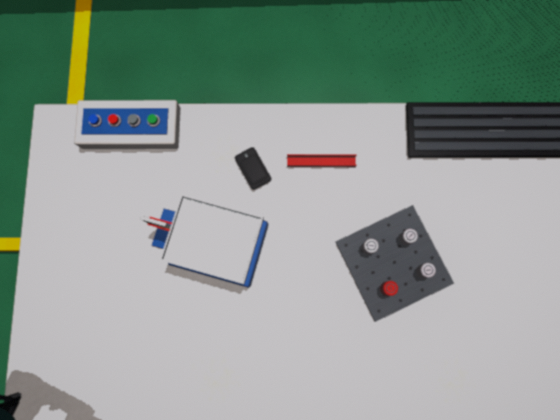

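View pics/wrist0.png

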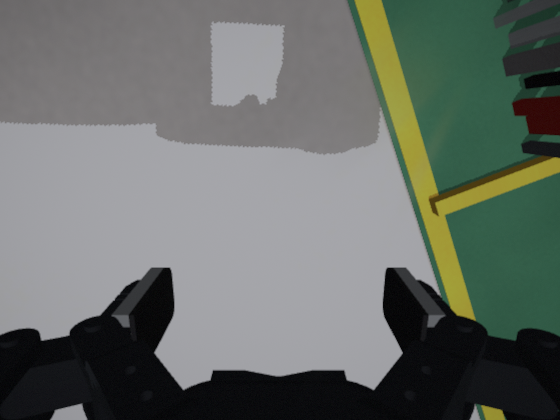

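The top view shows steel blanks near (371,246), (410,236) and (428,270), and the red one at (390,289). The pan is around (215,240), with the gauge to its left at (160,222). I'll enlarge these areas.

```bash
cat > h.py <<'E'
import numpy as np, cv2
from station import arm
def ray(n,uv,z,c=None):
    c=c or arm.calibration(n);R=cv2.Rodrigues(c["rvec"])[0];t=c["tvec"].ravel()
    p=cv2.undistortPoints(np.array([[uv]],float),c["mtx"],None)[0,0]
    d=R.T@np.array([*p,1]);o=-R.T@t
    return o+d*(z-o[2])/d[2]
def proj(n,P,c=None):
    c=c or arm.calibration(n)
    return cv2.projectPoints(np.array(P,float).reshape(-1,3),c["rvec"],c["tvec"],c["mtx"],None)[0][:,0]
E
python3 - <<'E'
import cv2
im=cv2.imread("pics/top0.png")
a=cv2.resize(im[180:305,140:280],None,fx=4,fy=4,interpolation=2)
b=cv2.resize(im[200:330,330:460],None,fx=4,fy=4,interpolation=2)
cv2.imwrite("pics/a.png",a);cv2.imwrite("pics/b.png",b)
E
```

```text
(no output)
```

View pics/a.png

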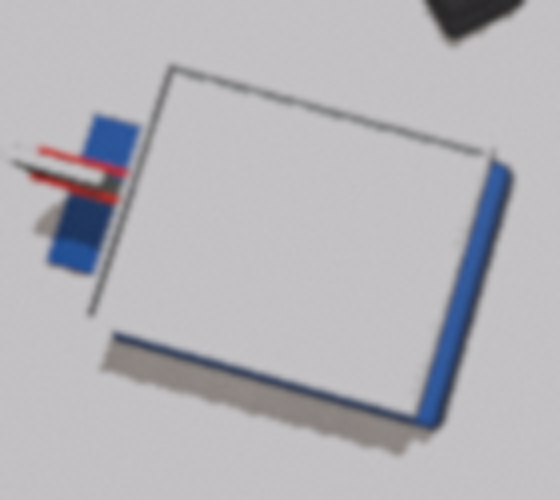

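View pics/b.png

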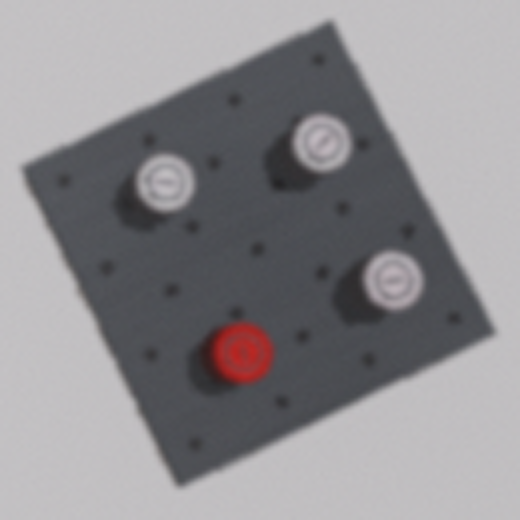

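```bash
python3 - <<'E'
from h import *
np.set_printoptions(precision=4,suppress=True)
off=-0.0  
B=[ray("top",((u+.5)/4-.5+330,(v+.5)/4-.5+200),.06) for u,v in[(165,183),(322,142),(393,279),(243,353)]]
for b in B:print(b,np.hypot(*b[:2]))
B=np.array(B);print(np.linalg.norm(B[:,None]-B[None],axis=2))
C=np.array([ray("top",((u+.5)/4-.5+140,(v+.5)/4-.5+180),.127) for u,v in[(171,66),(494,152),(418,422),(91,332)]])
print(C,C.mean(0));
for i in range(4):
    d=C[(i+1)%4]-C[i];print(np.linalg.norm(d),np.degrees(np.arctan2(d[1],d[0])))
print("gauge top ctr",ray("top",(142,218),.15))
c=arm.calibration("wrist");R=cv2.Rodrigues(c["rvec"])[0];print("wristcam",-R.T@c["tvec"])
print(cv2.Rodrigues(arm.observe()["tool_rot"])[0])
E
```

```text
[ 0.5584 -0.1427  0.06  ] 0.5763410650998825
[ 0.5835 -0.2382  0.06  ] 0.6302249913473899
[ 0.501  -0.2772  0.06  ] 0.572595053033537
[ 0.457  -0.1864  0.06  ] 0.4935761252415223
[[0.     0.0987 0.1462 0.1104]
 [0.0987 0.     0.0912 0.1366]
 [0.1462 0.0912 0.     0.1009]
 [0.1104 0.1366 0.1009 0.    ]]
[[0.6654 0.3031 0.127 ]
 [0.6147 0.1138 0.127 ]
 [0.4603 0.1546 0.127 ]
 [0.5105 0.3421 0.127 ]] [0.5628 0.2284 0.127 ]
0.19597874008243737 -104.99859287368338
0.15970236898813817 165.20530585988138
0.19415866082140365 75.01443030603863
0.15976334354753127 -14.142005346693866
gauge top ctr [0.6097 0.3873 0.15  ]
wristcam [0.1934 0.651  0.374 ]
[[ 0.3791  0.9254 -0.0004]
 [ 0.9254 -0.3791 -0.0008]
 [-0.0009 -0.     -1.    ]]
```

```bash
cat >> h.py <<'E'
def plan(target,ang):
    s=arm.observe();R=cv2.Rodrigues(s["tool_rot"])[0]
    cur=np.degrees(np.arctan2(R[1,0],R[0,0]))
    Rt=np.array([[np.cos(a:=np.radians(ang)),np.sin(a),0],[np.sin(a),-np.cos(a),0],[0,0,-1]])
    print("t",s["time"],"pos",s["position"].round(4),"ang",cur.round(2),"w",round(s["grip_width"],4),"F",s["wrist_force"].round(2))
    print("shift cm",(100*R.T@(np.array(target)-s["position"])).round(2),"rot deg",np.degrees(cv2.Rodrigues(R.T@Rt)[0].ravel()).round(2))
E
python3 -c "
from h import *
plan([.5584,-.1427,.16],-15)"
```

```text
t 0.15 pos [0.2558 0.6245 0.2307] ang 67.72 w 0.0849 F [-1.99  0.69  0.03]
shift cm [-59.52  57.08   7.12] rot deg [4.000e-02 5.000e-02 8.272e+01]
```

carry_out:
  motion:
    - [[-59.5,57.1,4,0,0,82.7,0],[-59.5,57.1,4,0,0,82.7,0],[-59.5,57.1,4,0,0,82.7,0],[-59.5,57.1,4,0,0,82.7,0],[-59.5,57.1,4,0,0,82.7,0],[-59.5,57.1,4,0,0,82.7,0],[-59.5,57.1,4,0,0,82.7,0],[-59.5,57.1,4,0,0,82.7,0],[-59.5,57.1,4,0,0,82.7,0],[-59.5,57.1,4,0,0,82.7,0]]

```text
time: 1.4
position: [0.4854, 0.0419, 0.2011]
tool_rot: [-3.115, 0.41, -0.001]
wrist_force: [1.5, 0.7, -0.7]
grip_width: 0.0857
```

```bash
python3 -c "
from h import *
plan([.5584,-.1427,.16],-15)"
```

```text
t 1.4 pos [0.4854 0.0419 0.2011] ang -14.98 w 0.0857 F [ 1.45  0.7  -0.68]
shift cm [11.82 15.94  4.11] rot deg [-0.01 -0.03  0.02]
```

carry_out:
  motion:
    - [[11.8,15.9,4,0,0,0,0],[11.8,15.9,4,0,0,0,0],[11.8,15.9,4,0,0,0,0],[11.8,15.9,4,0,0,0,0],[11.8,15.9,4,0,0,0,0],[11.8,15.9,4,0,0,0,0]]

```text
time: 2.15
position: [0.5579, -0.139, 0.1615]
tool_rot: [-3.115, 0.408, -0.001]
wrist_force: [-0.1, 0.6, -1.4]
grip_width: 0.0852
```

```bash
python3 -c "
from h import *
plan([.5584,-.1427,.024],-15)
c=arm.calibration('wrist')
im=arm.camera('wrist')
for p in [(.5584,-.1427,.06),(.5835,-.2382,.06)]:
    print(proj('wrist',p,c))
    q=np.array(p)+np.array([.0,.018,0]);print(proj('wrist',q,c))
cv2.imwrite('pics/w1.png',im[:,:,::-1])"
```

```text
t 2.15 pos [ 0.5579 -0.139   0.1615] ang -14.92 w 0.0852 F [-0.13  0.57 -1.43]
shift cm [ 0.14  0.35 13.75] rot deg [-0.01 -0.03  0.08]
[[280.03095065 216.81823946]]
[[273.54909032 193.33436501]]
[[341.73100433 321.14425584]]
[[336.85336671 301.4298063 ]]
```

View pics/w1.png

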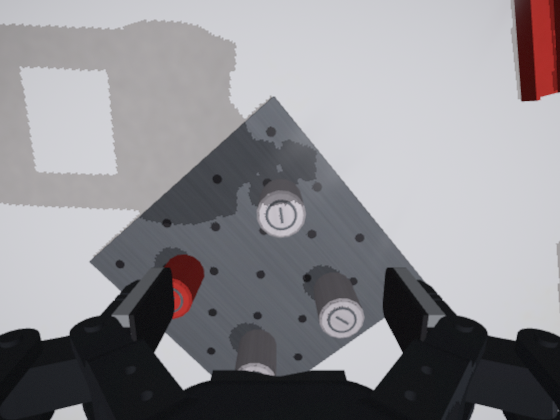

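```bash
python3 -c "
from h import *
c=arm.calibration('wrist')
for uv in [(281,213),(341,318),(254,372),(175,299)]: print(ray('wrist',uv,.06,c))
s=arm.observe();R=cv2.Rodrigues(s['tool_rot'])[0]
for d in (0,.03,.06,.1): print(proj('wrist',s['position']+R[:,2]*d,c))
plan([.5584,-.142,.024],-15)
"
```

```text
[ 0.55988042 -0.14004514  0.06      ]
[ 0.58365704 -0.23530198  0.06      ]
[ 0.50349383 -0.26645381  0.06      ]
[ 0.46277445 -0.18599269  0.06      ]
[[277.60306571 274.12634177]]
[[277.80143885 249.02344065]]
[[277.94633134 230.68818699]]
[[278.08801479 212.7590167 ]]
t 2.2 pos [ 0.5579 -0.1389  0.1616] ang -14.9 w 0.0852 F [-0.41 -0.03  0.64]
shift cm [ 0.11  0.29 13.76] rot deg [-0.01 -0.04  0.1 ]
```

carry_out:
  motion:
    - [[0.1,0.2,3,0,0,0,0],[0.1,0.2,6,0,0,0,0],[0.1,0.2,8,0,0,0,0],[0.1,0.2,8,0,0,0,0]]

```text
time: 2.7
position: [0.5579, -0.1415, 0.0802]
tool_rot: [-3.115, 0.408, 0.003]
wrist_force: [0.5, -0.8, -0.2]
grip_width: 0.0854
```

```bash
python3 -c "
from h import *
plan([.559,-.141,.024],-15)
c=arm.calibration('wrist')
im=arm.camera('wrist')
print(proj('wrist',(.559,-.141,.06),c))
cv2.imwrite('pics/w2.png',im[:,:,::-1])"
```

```text
t 2.7 pos [ 0.5579 -0.1415  0.0802] ang -14.93 w 0.0854 F [ 0.54 -0.84 -0.16]
shift cm [ 0.1  -0.08  5.62] rot deg [-0.01  0.1   0.07]
[[279.56600521 254.85632027]]
```

View pics/w2.png

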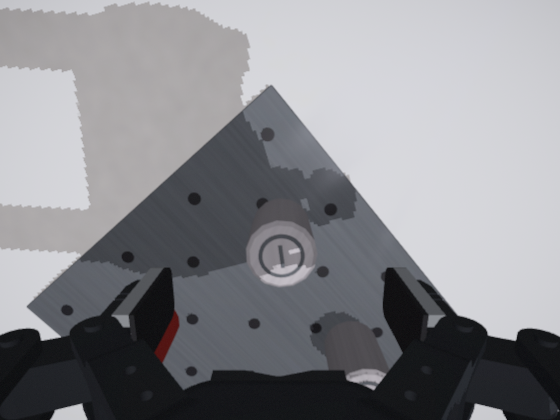

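The blank's top is centred at (280,254), matching the projection at (279.6,254.9). I'll go down and grip.

carry_out:
  motion:
    - [[0.1,-0.1,3,0,0,0,0],[0.1,-0.1,5.6,0,0,0,0],[0.1,-0.1,5.6,0,0,0,0.3],[0.1,-0.1,5.6,0,0,0,1],[0.1,-0.1,5.6,0,0,0,1],[0.1,-0.1,5.6,0,0,0,1],[0.1,-0.1,5.6,0,0,0,1],[0.1,-0.1,5.6,0,0,0,1]]
  newtons: 50

```text
time: 3.75
position: [0.5606, -0.1418, 0.0271]
tool_rot: [3.114, -0.409, 0.004]
wrist_force: [-1.5, 0.8, 8.2]
grip_width: 0.0345
```

carry_out:
  motion:
    - [[0,0,-1,0,0,0,1],[0,0,-5,0,0,0,1],[0,0,-11,0,0,0,1],[0,0,-17,0,0,0,1],[0,0,-20,0,0,0,1],[0,0,-20,0,0,0,1],[0,0,-20,0,0,0,1]]

```text
time: 4.62
position: [0.5592, -0.1414, 0.2235]
tool_rot: [-3.115, 0.409, 0.003]
wrist_force: [0.3, 0.4, -4.9]
grip_width: 0.0348
```

```bash
python3 -c "
from h import *
ex=np.array([.966,-.259]);ey=np.array([.259,.966]);c=np.array([.5625,.2295])
t=c-.045*ey;print(t)
plan([*t,.23],-15)
k=arm.calibration('wrist')
im=arm.camera('wrist')
cv2.imwrite('pics/w3.png',im[:,:,::-1])"
```

```text
[0.550845 0.18603 ]
t 4.625 pos [ 0.5592 -0.1414  0.2235] ang -14.97 w 0.0348 F [ 0.33  0.38 -4.88]
shift cm [ -9.27 -31.42  -0.63] rot deg [-0.    0.1   0.03]
```

View pics/w3.png

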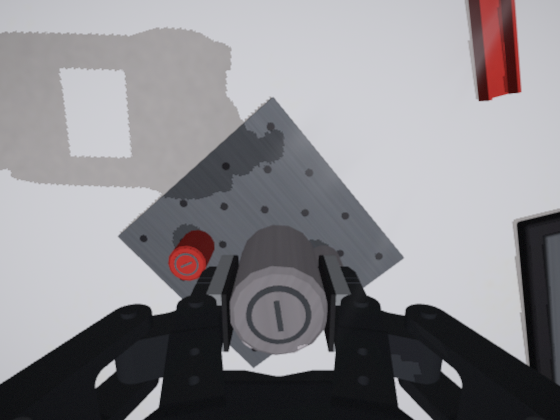

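The blank is held upright between the pads, with its top at about (279,315), and the wrist weight of -4.9 N fits. I'll move it over the pan.

carry_out:
  motion:
    - [[-9.3,-31.4,-0.6,0,0,0,1],[-9.3,-31.4,-0.6,0,0,0,1],[-9.3,-31.4,-0.6,0,0,0,1],[-9.3,-31.4,-0.6,0,0,0,1],[-9.3,-31.4,-0.6,0,0,0,1],[-9.3,-31.4,-0.6,0,0,0,1],[-9.3,-31.4,-0.6,0,0,0,1],[-9.3,-31.4,-0.6,0,0,0,1]]

```text
time: 5.68
position: [0.551, 0.1847, 0.2302]
tool_rot: [3.114, -0.411, -0.002]
wrist_force: [0.4, 0.2, -4.0]
grip_width: 0.0344
```

```bash
python3 -c "
from h import *
plan([.5508,.186,.16],-15)
for n in ('wrist','scene','top'):
  im=arm.camera(n)
  cv2.imwrite('pics/%s4.png'%n,im[:,:,::-1])"
```

```text
t 5.675 pos [0.551  0.1847 0.2302] ang -15.03 w 0.0344 F [ 0.41  0.21 -3.98]
shift cm [-0.05 -0.13  7.02] rot deg [ 0.05  0.05 -0.03]
```

View pics/wrist4.png

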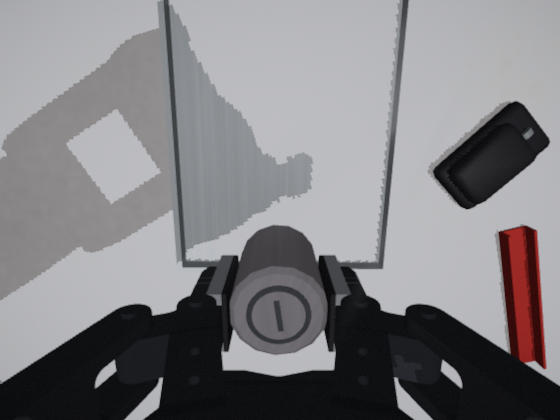

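View pics/scene4.png

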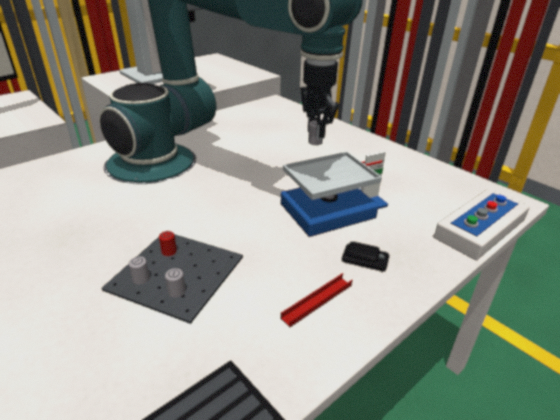

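```bash
python3 -c "
from h import *
A=ray('wrist',(182,265),.127);B=ray('wrist',(383,267),.127);print(A,B,np.linalg.norm(A-B),np.degrees(np.arctan2(*(B-A)[1::-1])))
m=(A+B)/2; ey=np.array([.2588,.9659,0]);print(m,m+.1*ey)
"
```

```text
[0.46952483 0.16261511 0.127     ] [0.61681414 0.12146797 0.127     ] 0.1529288341564014 -15.608383864636657
[0.54316948 0.14204154 0.127     ] [0.56904948 0.23863154 0.127     ]
```

The near pan rim runs from (182,265) to (383,267), which puts it within a few mm of the top-view estimate. I'll lower the blank, slowly from contact onward.

carry_out:
  motion:
    - [[0.3,-0.4,3,0,0,0,1],[0.3,-0.4,6,0,0,0,1],[0.3,-0.4,8,0,0,0,1],[0.3,-0.4,9,0,0,0,1],[0.3,-0.4,9.5,0,0,0,1],[0.3,-0.4,10,0,0,0,1],[0.3,-0.4,10.5,0,0,0,1],[0.3,-0.4,11,0,0,0,1],[0.3,-0.4,11,0,0,0,1],[0.3,-0.4,11,0,0,0,1]]

```text
time: 7.08
position: [0.555, 0.1889, 0.1213]
tool_rot: [-3.115, 0.409, -0.0]
wrist_force: [1.6, -1.3, -1.0]
grip_width: 0.0348
```

```bash
python3 -c "
from h import *
plan([.5508,.186,.113],-15)
for n in ('wrist','scene','top'):
  im=arm.camera(n)
  cv2.imwrite('pics/%s5.png'%n,im[:,:,::-1])"
```

```text
t 7.075 pos [0.555  0.1889 0.1213] ang -14.97 w 0.0348 F [ 1.6  -1.34 -1.  ]
shift cm [-0.33  0.39  0.83] rot deg [-0.01 -0.01  0.03]
```

View pics/wrist5.png

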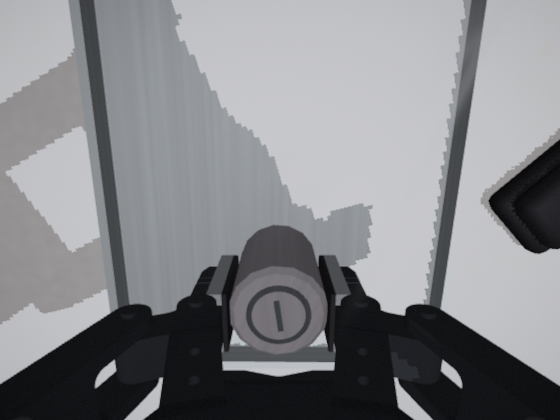

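View pics/scene5.png

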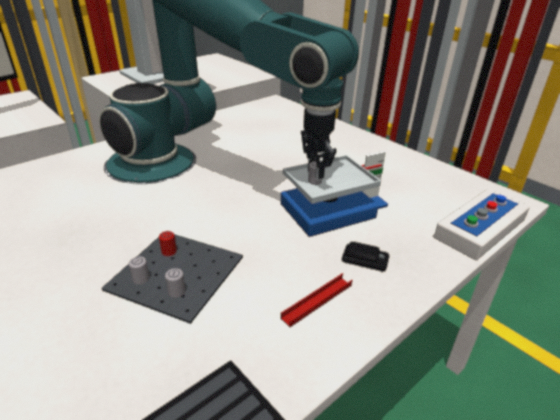

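carry_out:
  motion:
    - [[0,0,0.3,0,0,0,1],[0,0,0.6,0,0,0,1],[0,0,0.6,0,0,0,1],[0,0,0.6,0,0,0,1],[0,0,0.6,0,0,0,1]]

```text
time: 7.85
position: [0.555, 0.1889, 0.1151]
tool_rot: [-3.115, 0.409, -0.0]
wrist_force: [0.8, -0.5, 1.1]
grip_width: 0.0347
```

```bash
python3 -c "
from h import *
plan([.5508,.186,.113],-15)
for n in ('scene',):
  im=arm.camera(n)
  plan([.5508,.186,.113],-15)
  cv2.imwrite('pics/%s6.png'%n,cv2.resize(im[130:240,260:400,::-1],None,fx=5,fy=5,interpolation=2))"
```

```text
t 7.85 pos [0.555  0.1889 0.1151] ang -14.98 w 0.0347 F [ 0.8  -0.47  1.14]
shift cm [-0.33  0.38  0.21] rot deg [-0.   -0.01  0.02]
t 7.9 pos [0.555  0.1889 0.1152] ang -14.97 w 0.0346 F [ 0.77 -0.68  0.12]
shift cm [-0.33  0.39  0.22] rot deg [-0.01 -0.01  0.03]
```

View pics/scene6.png

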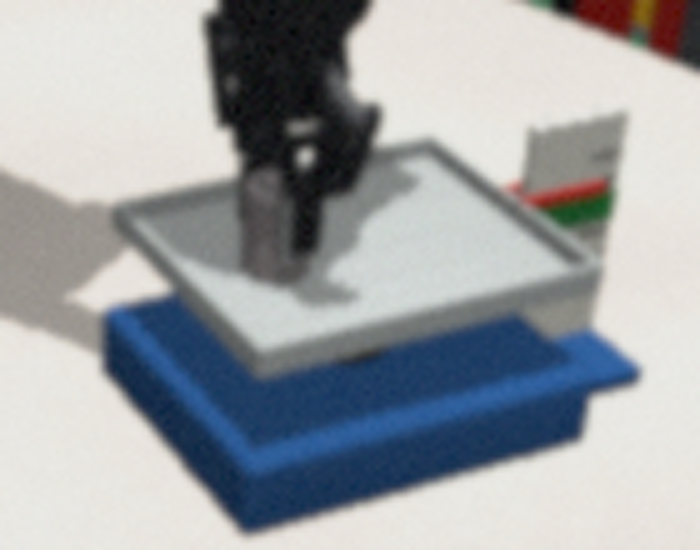

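The wrist force is about 0, so the pan carries the blank. The pointer has come down to just above the green band, so I'll open the gripper.

carry_out:
  motion:
    - [[0,0,0,0,0,0,0.5],[0,0,0,0,0,0,0.3],[0,0,0,0,0,0,0.1],[0,0,0,0,0,0,0],[0,0,0,0,0,0,0],[0,0,-3,0,0,0,0],[0,0,-7,0,0,0,0],[0,0,-11,0,0,0,0],[0,0,-11,0,0,0,0],[0,0,-11,0,0,0,0]]

```text
time: 9.15
position: [0.5548, 0.1888, 0.2244]
tool_rot: [3.115, -0.409, -0.001]
wrist_force: [-0.3, 0.3, 1.0]
grip_width: 0.0856
```

```bash
python3 -c "
from h import *
plan([.502,-.2735,.16],-15)
for n in ('scene',):
  im=arm.camera(n)
  cv2.imwrite('pics/%s7.png'%n,cv2.resize(im[130:240,260:400,::-1],None,fx=5,fy=5,interpolation=2))
c=arm.calibration('wrist');cv2.imwrite('pics/wrist7.png',arm.camera('wrist')[:,:,::-1])"
```

```text
t 9.15 pos [0.5548 0.1888 0.2244] ang -14.98 w 0.0856 F [-0.3   0.32  1.  ]
shift cm [ 6.85 46.02  6.45] rot deg [0.01 0.03 0.02]
```

View pics/scene7.png

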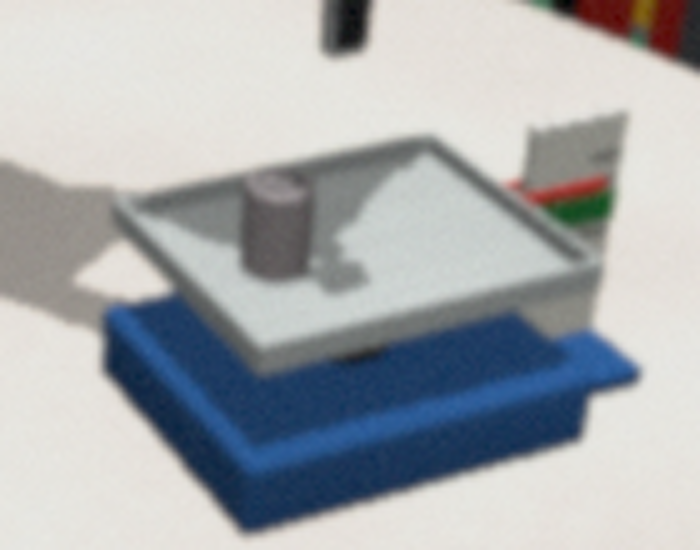

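View pics/wrist7.png

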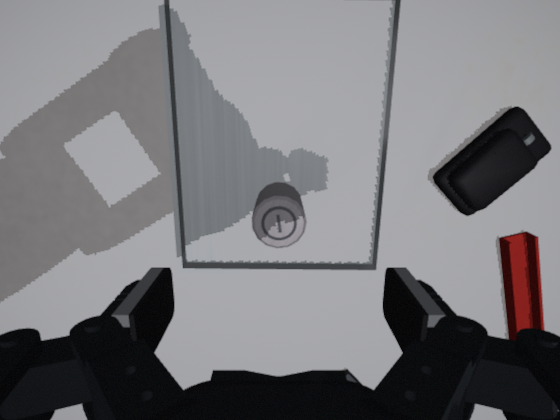

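The first blank stands upright in the pan at (279,222), centred across its width, with the pointer still above the band. Next is blank 2, at about (0.5836,-0.2365).

```bash
python3 -c "
from h import *
plan([.5836,-.2365,.16],-15)"
```

```text
t 9.25 pos [0.5546 0.1888 0.2237] ang -14.97 w 0.0852 F [ 1.35  0.47 -0.96]
shift cm [13.8  40.33  6.39] rot deg [0.05 0.09 0.03]
```

carry_out:
  motion:
    - [[13.8,40.3,3,0,0,0,0],[13.8,40.3,3,0,0,0,0],[13.8,40.3,3,0,0,0,0],[13.8,40.3,3,0,0,0,0],[13.8,40.3,3,0,0,0,0],[13.8,40.3,3,0,0,0,0],[13.8,40.3,6,0,0,0,0],[13.8,40.3,12,0,0,0,0],[13.8,40.3,14,0,0,0,0],[13.8,40.3,14,0,0,0,0]]

```text
time: 10.5
position: [0.5837, -0.2354, 0.0842]
tool_rot: [-3.114, 0.408, 0.004]
wrist_force: [0.8, -0.8, 1.5]
grip_width: 0.0853
```

```bash
python3 -c "
from h import *
plan([.5836,-.2365,.024],-15)
c=arm.calibration('wrist')
im=arm.camera('wrist')
print(proj('wrist',(.5836,-.2365,.06),c))
cv2.imwrite('pics/w8.png',im[:,:,::-1])"
```

```text
t 10.5 pos [ 0.5837 -0.2354  0.0842] ang -14.94 w 0.0853 F [ 0.82 -0.82  1.54]
shift cm [0.03 0.11 6.02] rot deg [-0.02  0.13  0.06]
[[278.19124474 255.1765681 ]]
```

View pics/w8.png

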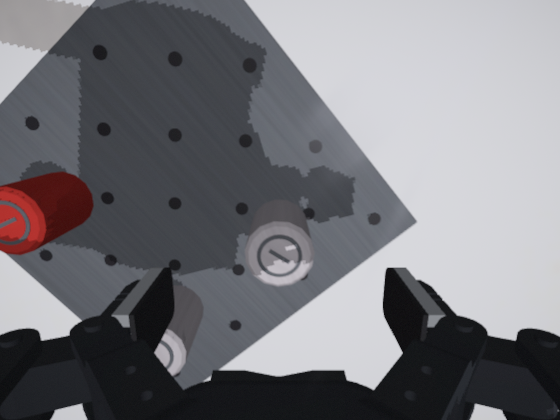

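Blank 2's top is at (280,253), against a predicted (278,255), and blank 3 is clear of the finger. I'll go down and grip.

carry_out:
  motion:
    - [[0.1,0.1,3,0,0,0,0],[0.1,0.1,6,0,0,0,0],[0.1,0.1,6,0,0,0,0.3],[0.1,0.1,6,0,0,0,1],[0.1,0.1,6,0,0,0,1],[0.1,0.1,6,0,0,0,1],[0.1,0.1,6,0,0,0,1],[0.1,0.1,6,0,0,0,1]]
  newtons: 50

```text
time: 11.55
position: [0.5857, -0.2376, 0.0276]
tool_rot: [3.114, -0.409, 0.004]
wrist_force: [-3.1, 2.3, 10.1]
grip_width: 0.0349
```

carry_out:
  motion:
    - [[0,0,-1,0,0,0,1],[0,0,-5,0,0,0,1],[0,0,-11,0,0,0,1],[0,0,-17,0,0,0,1],[0,0,-20,0,0,0,1],[0,0,-20,0,0,0,1],[0,0,-20,0,0,0,1]]

```text
time: 12.42
position: [0.5843, -0.2372, 0.2232]
tool_rot: [-3.114, 0.409, 0.003]
wrist_force: [0.2, -0.1, -5.3]
grip_width: 0.0344
```

```bash
python3 -c "
from h import *
ey=np.array([.259,.966])
t=np.array([.555,.1889])+.075*ey;print(t)
plan([*t,.23],-15)
im=arm.camera('wrist')
cv2.imwrite('pics/w9.png',im[:,:,::-1])"
```

```text
[0.574425 0.26135 ]
t 12.425 pos [ 0.5843 -0.2372  0.2232] ang -14.98 w 0.0344 F [ 0.23 -0.08 -5.27]
shift cm [-13.84 -47.9   -0.64] rot deg [-0.02  0.12  0.02]
```

View pics/w9.png

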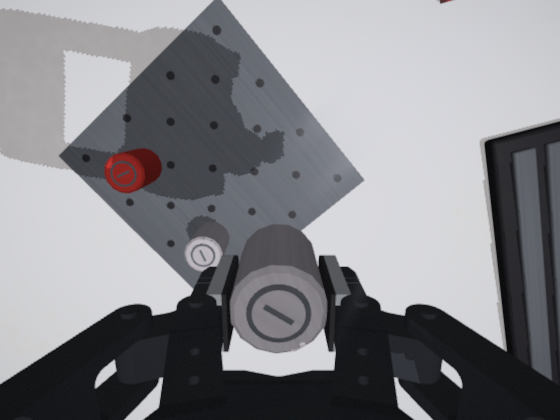

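Blank 2 is held upright and the red blank is undisturbed. I'll carry it over the pan.

carry_out:
  motion:
    - [[-13.8,-47.9,-0.6,0,0,0,1],[-13.8,-47.9,-0.6,0,0,0,1],[-13.8,-47.9,-0.6,0,0,0,1],[-13.8,-47.9,-0.6,0,0,0,1],[-13.8,-47.9,-0.6,0,0,0,1],[-13.8,-47.9,-0.6,0,0,0,1],[-13.8,-47.9,-0.6,0,0,0,1],[-13.8,-47.9,-0.6,0,0,0,1],[-13.8,-47.9,-0.6,0,0,0,1],[-13.8,-47.9,-0.6,0,0,0,1]]

```text
time: 13.72
position: [0.5749, 0.2609, 0.2293]
tool_rot: [3.113, -0.408, -0.003]
wrist_force: [-0.2, -1.1, -3.7]
grip_width: 0.0344
```

```bash
python3 -c "
from h import *
plan([.5744,.2613,.13],-15)
for n in ('wrist','scene'):
  im=arm.camera(n)
  cv2.imwrite('pics/%s10.png'%n,im[:,:,::-1])"
```

```text
t 13.725 pos [0.5749 0.2609 0.2293] ang -14.94 w 0.0344 F [-0.19 -1.09 -3.67]
shift cm [-0.04 -0.04  9.93] rot deg [0.1  0.1  0.06]
```

View pics/wrist10.png

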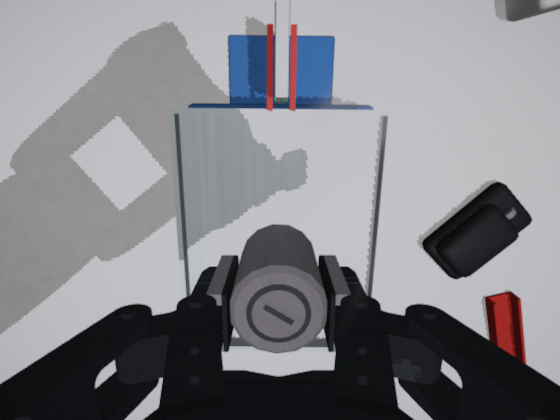

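View pics/scene10.png

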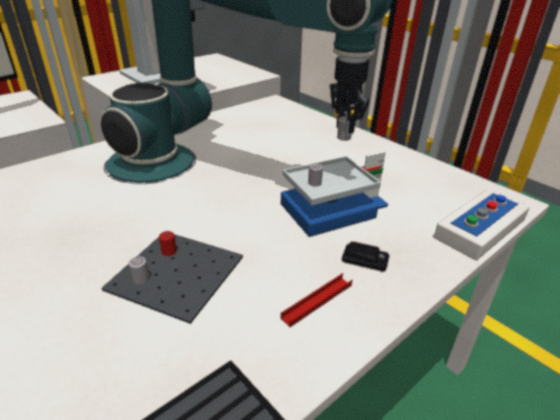

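The blank is over the +y half of the pan, in line with the gauge slot at (283,60). Lowering, slowly near contact.

carry_out:
  motion:
    - [[0,0,3,0,0,0,1],[0,0,6,0,0,0,1],[0,0,8.5,0,0,0,1],[0,0,10,0,0,0,1],[0,0,10.7,0,0,0,1],[0,0,11.2,0,0,0,1],[0,0,11.7,0,0,0,1],[0,0,12.2,0,0,0,1],[0,0,12.5,0,0,0,1],[0,0,12.5,0,0,0,1]]

```text
time: 15.08
position: [0.5754, 0.2611, 0.1061]
tool_rot: [-3.115, 0.409, -0.0]
wrist_force: [1.2, -1.0, -0.9]
grip_width: 0.0346
```

```bash
python3 -c "
from h import *
plan([.5744,.2613,.099],-15)
for n in ('wrist','scene'):
  im=arm.camera(n);plan([.5744,.2613,.099],-15)
  cv2.imwrite('pics/%s11.png'%n,im[:,:,::-1] if n=='wrist' else cv2.resize(im[130:240,260:400,::-1],None,fx=5,fy=5,interpolation=2))"
```

```text
t 15.075 pos [0.5754 0.2611 0.1061] ang -14.98 w 0.0346 F [ 1.17 -1.01 -0.92]
shift cm [-0.1   0.01  0.71] rot deg [-0.01 -0.01  0.02]
t 15.125 pos [0.5754 0.2611 0.1063] ang -14.97 w 0.0345 F [ 0.69 -0.44 -2.47]
shift cm [-0.1   0.01  0.73] rot deg [-0.01 -0.02  0.03]
t 15.175 pos [0.5754 0.2611 0.1063] ang -14.97 w 0.0347 F [ 1.15 -0.52 -0.12]
shift cm [-0.1   0.01  0.73] rot deg [-0.01 -0.02  0.03]
```

View pics/scene11.png

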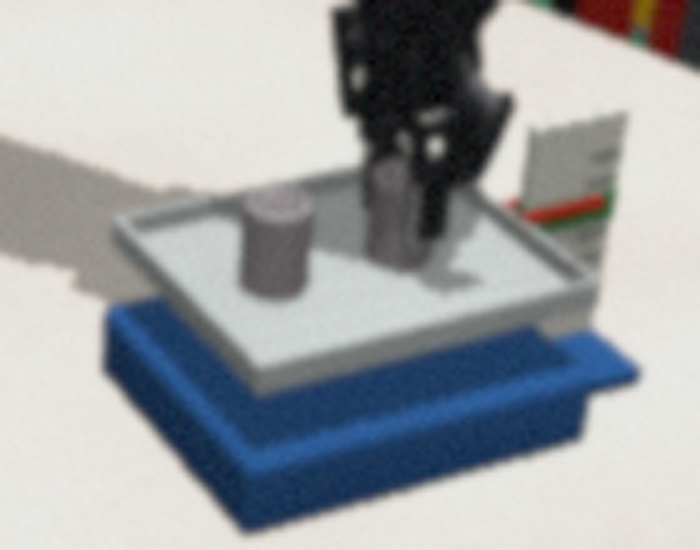

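carry_out:
  motion:
    - [[0,0,0.3,0,0,0,1],[0,0,0.6,0,0,0,1],[0,0,0.6,0,0,0,1],[0,0,0.6,0,0,0,1],[0,0,0.6,0,0,0,1]]

```text
time: 15.8
position: [0.5753, 0.2611, 0.1001]
tool_rot: [-3.115, 0.409, -0.0]
wrist_force: [1.4, -0.4, 0.4]
grip_width: 0.0348
```

carry_out:
  motion:
    - [[0,0,0,0,0,0,0.5],[0,0,0,0,0,0,0.3],[0,0,0,0,0,0,0.1],[0,0,0,0,0,0,0],[0,0,0,0,0,0,0],[0,0,-3,0,0,0,0],[0,0,-7,0,0,0,0],[0,0,-12,0,0,0,0],[0,0,-14,0,0,0,0],[0,0,-14,0,0,0,0]]

```text
time: 17.05
position: [0.5756, 0.2612, 0.2411]
tool_rot: [-3.114, 0.409, -0.003]
wrist_force: [-0.7, 0.8, -0.2]
grip_width: 0.0853
```

```bash
python3 -c "
from h import *
print(arm.observe()['time'],arm.observe()['wrist_force'])
for n in ('wrist','scene'):
  im=arm.camera(n)
  cv2.imwrite('pics/%s12.png'%n,im[:,:,::-1] if n=='wrist' else cv2.resize(im[130:240,260:400,::-1],None,fx=5,fy=5,interpolation=2))"
```

```text
17.05 [-0.66564336  0.79423121 -0.1882202 ]
```

View pics/scene12.png

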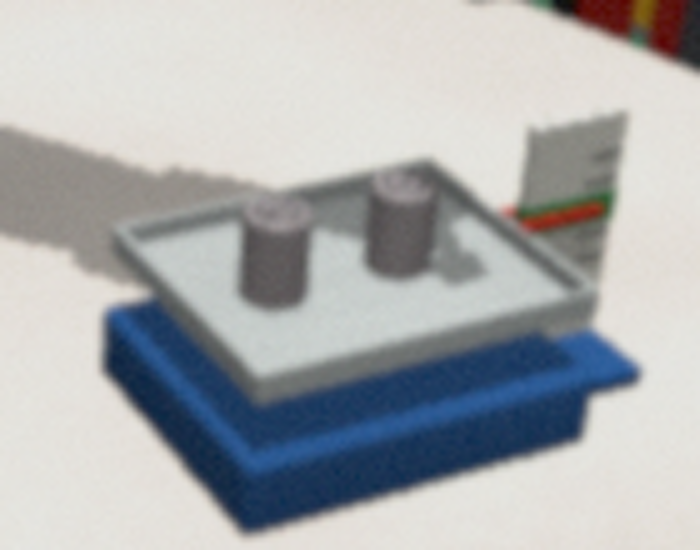

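View pics/wrist12.png

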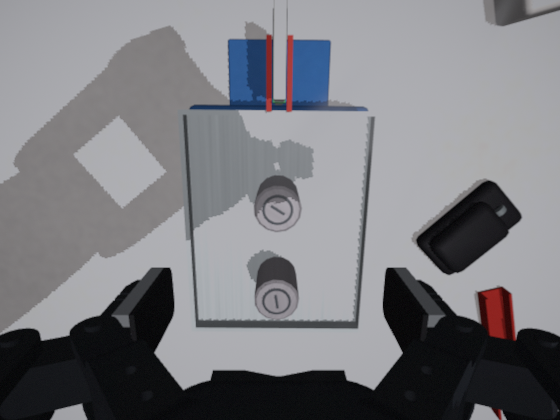

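```bash
python3 -c "
from h import *
ex=np.array([.966,-.259,0]);ey=np.array([.259,.966,0]);c=np.array([.565,.2325,0])
for lab,o,z in [('band top',.004,.102),('mid',.004,.093),('bot',.004,.084),('ptr@mark',.008,.093),('ptr-5',.008,.088),('ptr-10',.008,.083)]:
  for y in(.11,.16):
    p=proj('scene',c+ey*y+ex*o+[0,0,z])[0];print(lab,y,(p-[260,130])*5+2)
im=arm.camera('scene')
cv2.imwrite('pics/s13.png',cv2.resize(im[148:195,355:390,::-1],None,fx=12,fy=12,interpolation=0))
"
```

```text
band top 0.11 [525.77133645 206.33892175]
band top 0.16 [600.97270618 188.22906747]
mid 0.11 [523.64451179 221.00206161]
mid 0.16 [598.55922048 202.73186121]
bot 0.11 [521.53607117 235.53845494]
bot 0.16 [596.16625995 217.11131781]
ptr@mark 0.11 [527.99539465 224.30575751]
ptr@mark 0.16 [603.02916822 205.93558951]
ptr-5 0.11 [526.80827586 232.4098905 ]
ptr-5 0.16 [601.68325635 213.95192704]
ptr-10 0.11 [525.62686967 240.47502513]
ptr-10 0.16 [600.34371647 221.93031261]
```

View pics/s13.png

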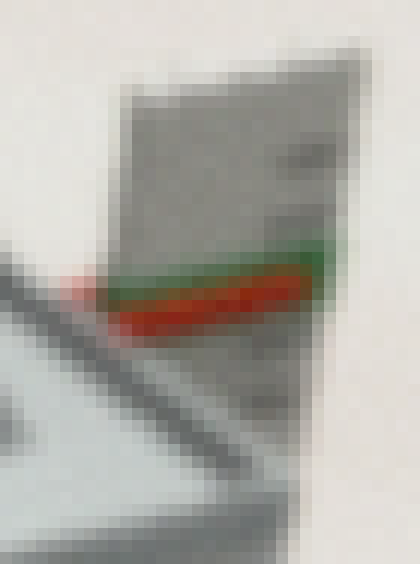

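The pointer sits inside the band, about 2–3 mm below its middle, and looks the same in successive pictures. The gripper is open and well clear, so I'm handing in.

```bash
python3 -c "
from h import *
print(arm.close_job())"
```

```text
the job is handed in; nothing more can be done
None
```

I set two steel blanks (1 and 2) upright in the scale's pan, one after the other. Each was lowered slowly until the wrist force read about zero, then let go, and I handed the job in at about 17 s of robot time.

- **Pointer:** the last pictures show it at rest inside the green band, about 2–3 mm below the middle by projection; the limit is 10 mm.
- **Arm:** the gripper is open and about 14 cm above the release height, touching nothing.
- **Bystanders:** the red blank, mouse and red channel stayed where they were in the pictures I looked at. I did not measure their positions at the end.
- **Disagreement:** the top and wrist cameras differed by 3–10 mm on some positions. I averaged the two where it mattered, and both blanks sit well inside the pan walls.
- **Not checked:** I could not read the pan's speed directly. I judged the set-downs gentle from the slow lowering and the near-zero force at release.

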